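Reset the mitre fence of a shooting jig and clamp it again

ROBOT

A 6-joint arm with a two-finger parallel gripper is mounted at the origin on a cart in front of the work surface, level with it; the furniture and walls round the work are solid. World frame = base frame: x ahead of the robot, y to its left, z up, the work surface at z = 0. Lengths are in m, angles in rad, forces in N, time in s.
With the tool pointing down it reaches from about 0.3 to 0.875 m from the base axis. Payload 6.4 kg.
Tool frame: the origin (TCP) lies midway between the tips of the shut fingers; the grasp point (between the pads) lies 19 mm behind it; z points along the fingers, x is the direction in which the jaws open and shut, and the axes are right-handed (so a half turn about z gives the same grasp; the last joint's range is limited). The gripper opens to 85 mm and grips with 20 to 120 N. Pads are 22 mm wide; open, the fingers measure 114 mm over their backs; the gripper's body (76 mm by 85 mm) begins 54 mm behind the grasp point. The pads swing forward as they close: fully open they stand 13 mm farther back than shut.
Start: joints at [1.068, 0.181, 1.607, -0, 1.354, -0.206], TCP at [0.168, 0.55, 0.231] pointing down, gripper open.
Joint ranges: [-2.99, 2.99], [-0.89, 2.07], [0.3, 2.58], [-1.14, 4.28], [0, 2.63], [-3.12, 3.12]. Speed limits (rad/s): [2.57, 2.57, 3.01, 3.14, 3.14, 3.14].

INTERFACE

Orientations are given as a unit quaternion [x, y, z, w].
In Python, from plant import bot gives the robot as it stands.
- The arm moves only by the tool send_rows, never from a script. Its argument "deltas" is a list that holds one entry, the list of rows, each a list of 7 numbers: the shift along the tool's x, y, z in mm, then the turn, a rotation vector about the tool's x, y, z in degrees, then the opening, from -1 (shut) to 1 (fully open). A call has 1 to 12 rows; each row is the pose to reach, as a shift and turn from the pose commanded when the call began, along the tool's axes at that moment; what a row does not reach only later rows make up. A row lasts 1/8 s, in which the tool goes at most 62.5 mm and 10.7 degrees, less where a joint would pass 70% of its speed; a pose out of reach is approached as far as the arm can. A call with a gripper value outside its range is refused whole. The fingers move at their own pace and stop on an object; "squeeze" is the grip in N (left out, the last holds). Time passes only in rows, so rows that repeat a pose let the fingers close. It gives the time, the measured TCP pose, the force and the opening at its end, in the units of the state.
- bot.get_state(): the state, without advancing time (a new reading comes with each control period).
- bot.grab_frame(name): name is "scene" or "top" or "wrist"; returns the picture (480x640x3 uint8, red, green, blue); there is no depth.
- bot.get_calibration(name): a dict with "mtx" (3x3 intrinsics, pixels), "eye" and "rotation" of the camera in the world; the wrist camera has in their place "tool_from_camera" (4x4, takes a point from camera to tool coordinates, whose origin is the TCP and whose axes are the tool frame's). Camera axes: x right, y down, z forward; pixel columns grow to the right and rows downward; lengths in m; the calibration is good to about 2 mm. The wrist camera is an equidistant fisheye: a pixel r from the principal point sees the ray r / f radians off the axis. A picture is of the moment at which its call begins: read the wrist's pose just before it. get_calibration takes no time and is no camera call.
- bot.sign_off(): hands the job in, once; it reports no verdict.
Trained networks look in the newest picture that a camera, given by its name, has taken for a name from the list of things; names that differ only in an ending like _2 or _b are one class to them, and where a whole thing is asked for, a point or a joint stands for the part that bears it (a point fixed in the world has none). Each returns a list of dicts, best first, with "score" (0 to 1); they miss things now and then, are a little off and sometimes report something else, mostly with a low value. They report only what shows in the picture. A call takes as long as a camera call.
- bot.trace(camera, label): "mask" (480x640 bool, what is visible of it) and "extent" ([centre column, centre row, width, height] in pixels, round what is visible of it).
The state is a dict: "time_s": time; "joint_pos": joint angles; "dq": joint speeds; "effort": joint torques, N m; "tcp_pos": TCP position; "tcp_rot": TCP orientation; "force": force on the tool from outside, world axes, zero at the start; "torque": the same for the moment, N m; "finger_gap": finger opening in m.
Only numpy, scipy, OpenCV 4.12 (cv2) and the standard library are available. Lean on these libraries where they do the work, as an engineer would, in place of code of your own. Each camera call takes 0.05 s, during which the arm holds its last target.

TASK

Reset the mitre fence on the jig: slacken its clamp knob by the lever arm (the one with the orange grip) until the fence swings freely, swing the fence by its upright black handle until its pointer stands at the red mark, then tighten the clamp again by feel, firm but not forced. Do not drag the fence round while it is clamped, do not overtighten, and leave the things round the jig where they are.

Things in the scene. Friction and masses are not known exactly. Their poses are not given: they have to be found in the camera images.
- jig: Plywood board 340 x 220 x 18 mm, fixed. Origin: centre of its underside (table height); x along its length towards the graduated aluminium arc, z up. In this frame the fence's vertical pivot axis stands at x = -50 mm, y = 0 and the clamp knob's vertical axis at x = -130 mm, y = 0; both stay put.
- fence (a joint): Fence angle about its pivot, rad, 0 along the jig's x axis, growing counter-clockwise from above, stops at +-0.55; starts at -0.5 to -0.3. Slack, it moves with 2 N at the handle and stays where left. Dragging is: faster than 0.2 rad/s while the pad presses with over 15 N. Arm 34 mm wide, top 26 mm above the table; wooden strip 22 to 112 mm from the pivot, top 46 mm.
- handle (a point): Black round upright post on the fence, 22 mm in diameter, free from 30 to 88 mm above the table, 140 mm from the pivot axis; this point is on its axis, 62 mm above the table. x axis along the fence, away from the pivot. Grip it from above; it turns with the fence.
- pointer (a point): Tip of the fence's steel pointer (8 mm wide, white line along it), 176 mm from the pivot axis, 26 mm above the table; its x axis points along the fence, away from the pivot.
- mark: Small fixed red tab on the graduated arc: the wanted angle, +0.12 to +0.45 rad of the fence. Origin on the pivot axis, 18 mm above the table; x axis points from the pivot to the tab, whose 3 mm wide tip begins 179 mm from the pivot; tab 6 mm wide, top 26 mm above the table. The fence is set when its x axis lies along this one.
- lever_grip (a point): Orange upright round grip, 16 mm in diameter, free from 54 to 92 mm above the table, at the end of the clamp knob's lever, 65 mm from the knob's axis; this point is on its axis, 74 mm above the table. x axis outward along the lever. Black lever 13 mm wide, 44 to 54 mm above the table; round black knob 34 mm wide, top 63 mm. It swings level and does not rise or sink. Grip or push it from above.
- clamp_lever (a joint): Clamp lever angle, rad, growing clockwise from above = tightening; near 0 as found, tight. -1.7 is its slack stop; below -1.35 it is slack at every fence angle. It takes 7 to 9 N at the grip to turn slack; past the bite about 10 N more per rad. The plate it clamps is thicker towards the mark, so there it bites sooner, by an unknown amount, and the starting angle is too tight. It stays where left.
- clamp_pad: Brass pressure pad, 24 mm in diameter, under the knob on its axis, pressing on the fence's steel tail plate with 8 N for each newton of push at the lever grip (square to the lever, not along it) above the slack push (about 35 N at the start). Firm is over 25 N, best 37 N (4.6 N above the slack push); over 55 N is overtightened. Origin at its lower face. Not to be touched.
- sanding_block: Bystander: cork-brown sanding block, 57 x 87 x 29 mm, on the table beyond the knob end of the jig. Origin: centre of its underside.
- honing_oil: Bystander: small brown dropper bottle, 33 mm across, 102 mm high, on the table beyond the knob end of the jig. Origin: centre of its underside.
- offcut_1: Bystander: wooden offcut, 45 x 70 x 22 mm, on the table beyond the arc end of the jig. Origin: centre of its underside.

How it is judged:
By the outcome, as a careful person would: the job done as asked, in the order asked, and still so for the second after the job is handed in, with the robot touching nothing.
It also fails if it takes over 72 s, if anything falls off the work surface, if the arm or the gripper's body presses on something with over 40 N, if the wrist force passes 120 N, or if a joint passes its speed limit or range.

## Working session

There is one attempt and no reset: what is moved stays moved. The work goes in short steps, Python scripts to look and compute and a tool call to move; the robot and the scene stay as the last step left them, time stands still between calls to the robot, and variables do not carry over. Pictures are saved under pics/ and viewed, and the job is handed in when it is done.

Besides the shell and the picture viewer there is one more tool, called after "Request:" in YAML: its name, and indented under it one key for each argument. send_rows: Moves the arm, as the interface text tells. Its arguments: {"type":"object","properties":{"deltas":{"type":"array","items":{"type":"array","items":{"type":"array","items":{"type":"number"}}}},"squeeze":{"type":"number"}},"required":["deltas"]}

```bash
mkdir -p pics; ls; python3 - <<'E'
from plant import bot
import cv2
s=bot.get_state();print(s)
for n in ["scene","top","wrist"]:
    f=bot.grab_frame(n);cv2.imwrite(f"pics/{n}0.png",f[:,:,::-1])
    print(n,bot.get_calibration(n))
E
```

```text
pics
{'time_s': 0.0, 'joint_pos': array([ 1.06770471e+00,  1.81554945e-01,  1.60800073e+00, -9.04255043e-06,
        1.35380602e+00, -2.06306825e-01]), 'dq': array([-0.00072428,  0.00080633, -0.00077468, -0.0008774 ,  0.00160198,
       -0.00171   ]), 'effort': array([ 2.00675728e-03, -4.44856739e+01, -3.51346958e+01,  2.55512714e-05,
        8.86746682e-03,  5.08902087e-05]), 'tcp_pos': array([0.16787467, 0.54937057, 0.23037986]), 'tcp_rot': array([ 8.03879405e-01,  5.94791661e-01, -8.01897383e-04,  3.73303639e-04]), 'force': array([-0.43051649,  0.72178243, -0.17920424]), 'torque': array([-0.03090893, -0.03069962, -0.00745361]), 'finger_gap': 0.08541932257089803}
scene {'mtx': array([[434.33879683,   0.        , 321.60013161],
       [  0.        , 434.33879683, 242.27730088],
       [  0.        ,   0.        ,   1.        ]]), 'eye': array([ 0.09448453, -0.55339533,  0.64638059]), 'rotation': array([ 0.83371113, -0.33429313,  0.15277879, -0.41210738])}
top {'mtx': array([[609.37719467,   0.        , 317.64315977],
       [  0.        , 609.37719467, 229.32459602],
       [  0.        ,   0.        ,   1.        ]]), 'eye': array([0.41117159, 0.01327161, 1.17546167]), 'rotation': array([ 0.70512544, -0.70504663,  0.05133378, -0.05542753])}
wrist {'mtx': array([[371.64829954,   0.        , 316.21321271],
       [  0.        , 371.64829954, 235.14169556],
       [  0.        ,   0.        ,   1.        ]]), 'tool_from_camera': array([[ 9.99999963e-01, -5.26622750e-05, -2.66310245e-04,
         1.76946993e-03],
       [ 1.23772258e-04,  9.61552174e-01,  2.74622287e-01,
        -6.95939462e-02],
       [ 2.41608960e-04, -2.74622310e-01,  9.61552146e-01,
        -1.41999072e-01],
       [ 0.00000000e+00,  0.00000000e+00,  0.00000000e+00,
         1.00000000e+00]])}
```

View pics/top0.png

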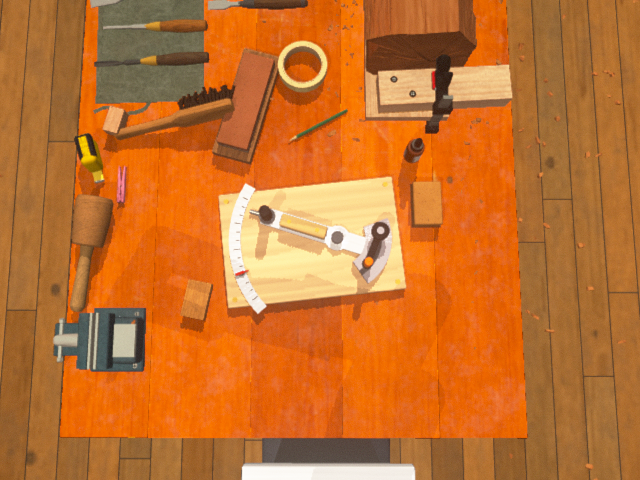

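View pics/scene0.png

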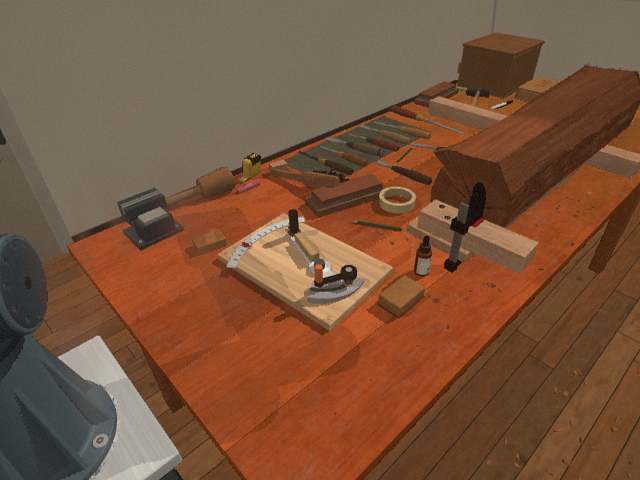

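```bash
cat > h.py <<'E'
import numpy as np,cv2
from scipy.spatial.transform import Rotation as R
from plant import bot
def ray(cam,px):
    c=bot.get_calibration(cam);K=c["mtx"]
    p=cv2.undistortPoints(np.array([[px]],float),K,None)[0,0]
    d=R.from_quat(c["rotation"]).as_matrix()@np.array([p[0],p[1],1]);return c["eye"],d
def atz(cam,px,z):
    e,d=ray(cam,px);return (e+d*(z-e[2])/d[2])[:2]
def proj(cam,P):
    c=bot.get_calibration(cam);M=R.from_quat(c["rotation"]).as_matrix().T
    q=M@(np.array(P)-c["eye"]);q=c["mtx"]@q;return q[:2]/q[2]
def wproj(P,s):
    c=bot.get_calibration("wrist");T=c["tool_from_camera"]
    t=R.from_quat(s["tcp_rot"]).inv().apply(np.array(P)-s["tcp_pos"])
    q=T[:3,:3].T@(t-T[:3,3]);r=np.hypot(q[0],q[1]);th=np.arctan2(r,q[2]);f=c["mtx"][0,0]
    return c["mtx"][:2,2]+f*th*q[:2]/r
def watz(px,z,s):
    c=bot.get_calibration("wrist");T=c["tool_from_camera"]
    d=(np.array(px)-c["mtx"][:2,2])/c["mtx"][0,0];th=np.hypot(*d)
    v=np.array([*(d/th*np.sin(th)),np.cos(th)]) if th>0 else np.array([0,0,1.])
    Rw=R.from_quat(s["tcp_rot"]);o=s["tcp_pos"]+Rw.apply(T[:3,3]);v=Rw.apply(T[:3,:3]@v)
    return (o+v*(z-o[2])/v[2])[:2]
E
python3 - <<'E'
from h import *
for l in ["jig","handle","pointer","mark","lever_grip","clamp_lever","honing_oil","sanding_block","offcut_1"]:
    for r in bot.trace("top",l)[:2]:
        m=r["mask"];ys,xs=np.nonzero(m);print(l,round(r["score"],2),np.round(r["extent"],1),xs.mean().round(1),ys.mean().round(1),m.sum())
        if l=="jig":
            rc=cv2.minAreaRect(np.c_[xs,ys].astype(np.float32));print(rc,cv2.boxPoints(rc).round(1).tolist(), [atz("top",p,.018).round(4).tolist() for p in cv2.boxPoints(rc)])
f=cv2.imread("pics/top0.png")[170:320,210:420]
cv2.imwrite("pics/z0.png",cv2.resize(f,None,fx=3.8,fy=3.8,interpolation=cv2.INTER_CUBIC))
E
```

```text
jig 0.63 [311.9 243.2 188.  136.3] 310.5 242.3 20224
((311.5879211425781, 242.82000732421875), (126.82273864746094, 179.0600128173828), 85.07289123535156) [[216.89999389648438, 187.3000030517578], [395.29998779296875, 172.0], [406.20001220703125, 298.29998779296875], [227.8000030517578, 313.70001220703125]] [[0.6701, 0.2158], [0.7004, -0.1312], [0.4557, -0.1472], [0.4268, 0.1891]]
handle 0.57 [320.6 244.3 145.1  84.4] 331.5 237.8 3020
handle 0.34 [375.4 246.9  26.1  45.5] 375.5 241.4 518
pointer 0.68 [320.4 245.9 144.2  75. ] 331.2 237.8 2967
lever_grip 0.95 [375.8 245.3  22.3  42.4] 375.0 242.3 504
clamp_lever 0.68 [374.1 244.1  30.1  50.1] 375.1 242.1 506
honing_oil 0.55 [414.6 151.6  18.1  23.7] 413.7 150.0 370
sanding_block 0.88 [427.2 206.8  34.3  47.9] 425.4 204.7 1489
sanding_block 0.29 [375.1 243.7  27.9  50.2] 375.9 240.7 441
offcut_1 0.96 [197.2 301.6  30.2  42.6] 196.3 299.9 973
```

View pics/z0.png

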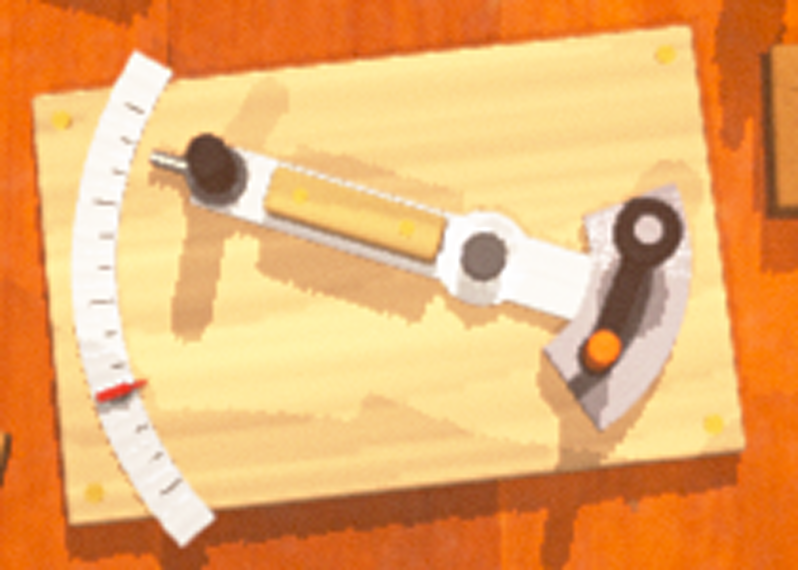

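View pics/wrist0.png

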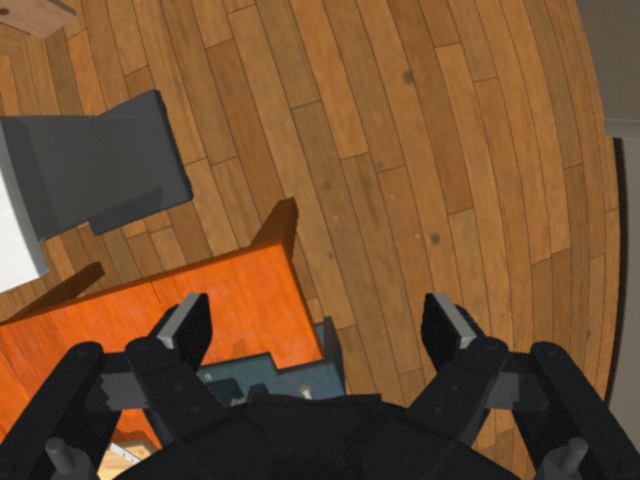

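```bash
python3 - <<'E'
from h import *
from scipy.optimize import least_squares
u=lambda a,b:np.array([a,b])/3.8+[210,170]-[0.4,0.4]
cor=dict(zip([(170,-110),(-170,-110),(-170,110),(170,110)],[u(33,97),u(690,27),u(745,450),u(70,525)]))
# top of board corners: arc end is +x
def W(p,J): x,y,t=J;c,s=np.cos(t),np.sin(t);return np.array([x+c*J_(p)[0]-s*J_(p)[1],y+s*J_(p)[0]+c*J_(p)[1]])
J_=lambda p:(p[0],p[1])
def res(J):
    r=[]
    for k,v in cor.items(): r+=list(proj("top",[*W((k[0]/1e3,k[1]/1e3),J),.018])-v)
    r+=list(proj("top",[*W((-.13,0),J),.063])-u(650,229))
    return r
s=least_squares(res,[.55,.03,1.5]);J=s.x;print(J,np.round(s.fun,1))
inv=lambda w:(lambda d:np.array([np.cos(J[2])*d[0]+np.sin(J[2])*d[1],-np.sin(J[2])*d[0]+np.cos(J[2])*d[1]]))(w-J[:2])
for n,p,z in [("pivot",u(484,255),.03),("handle",u(207,158),.088),("grip",u(603,348),.092),("mark",u(120,391),.026),("mtip",u(144,383),.026),("ptr",u(152,158),.026)]:
    w=atz("top",p,z);q=inv(w);a=np.arctan2(q[1],q[0]+.05);print(n,w.round(4),q.round(4),"piv r",np.hypot(q[1],q[0]+.05).round(4),a.round(3),"knob r",np.hypot(q[1],q[0]+.13).round(4),np.arctan2(q[1],q[0]+.13).round(3))
print("knob",W((-.13,0),J),"pivot",W((-.05,0),J))
for n,p in [("oil",(414.6,151)),("block",(427,206))]: print(n,atz("top",p,.03))
E
```

```text
[0.56484265 0.03300207 1.68032054] [-0.6 -0.5  0.5 -0.9  0.8  0.5 -0.5  0.5 -0.1  0.3]
pivot [ 0.5714 -0.0167] [-0.0501 -0.0011] piv r 0.0011 -1.69 knob r 0.0799 -0.014
handle [0.6101 0.1168] [ 0.0784 -0.0542] piv r 0.1393 -0.399 knob r 0.2153 -0.254
grip [ 0.5187 -0.0707] [-0.0981  0.0572] piv r 0.0747 2.269 knob r 0.0655 1.062
mark [0.5038 0.1644] [0.1373 0.0463] piv r 0.1929 0.243 knob r 0.2713 0.172
mtip [0.5078 0.1525] [0.1251 0.0437] piv r 0.1804 0.245 knob r 0.2588 0.17
ptr [0.6215 0.1505] [ 0.1106 -0.0691] piv r 0.1749 -0.406 knob r 0.2504 -0.28
knob [ 0.57905235 -0.096219  ] pivot [ 0.57030792 -0.01669834]
oil [ 0.73905999 -0.16780821]
block [ 0.63062188 -0.18894208]
```

```bash
cat >> h.py <<'E'
J=np.array([0.56484,0.0330,1.68032]);KN=np.array([.57905,-.09622]);PV=np.array([.57031,-.01670])
def pl(tgt,yaw=None,s=None):
    "tgt world xyz, yaw deg of tool x; prints shift mm, rotvec deg in tool frame"
    s=s or bot.get_state();Rt=R.from_quat(s["tcp_rot"])
    d=Rt.inv().apply(np.array(tgt)-s["tcp_pos"])*1e3
    if yaw is None: X=Rt.apply([1,0,0]);yaw=np.degrees(np.arctan2(X[1],X[0]))
    a=np.radians(yaw)
    G=R.from_matrix(np.c_[[np.cos(a),np.sin(a),0],[np.sin(a),-np.cos(a),0],[0,0,-1]])
    return d.round(1),(Rt.inv()*G).as_rotvec(degrees=True).round(2)
def yawof(s):
    X=R.from_quat(s["tcp_rot"]).apply([1,0,0]);return np.degrees(np.arctan2(X[1],X[0]))
E
python3 - <<'E'
from h import *
print(pl([.40,.18,.2],-20))
E
```

```text
(array([-285.9,  329.9,   31.3]), array([-0., -0., 93.]))
```

Request:
send_rows:
  deltas:
    - [[-286, 330, 31, 0, 0, 93, 1], [-286, 330, 31, 0, 0, 93, 1], [-286, 330, 31, 0, 0, 93, 1], [-286, 330, 31, 0, 0, 93, 1], [-286, 330, 31, 0, 0, 93, 1], [-286, 330, 31, 0, 0, 93, 1], [-286, 330, 31, 0, 0, 93, 1], [-286, 330, 31, 0, 0, 93, 1], [-286, 330, 31, 0, 0, 93, 1], [-286, 330, 31, 0, 0, 93, 1]]

```text
time_s: 1.85
tcp_pos: [0.4002, 0.1796, 0.2004]
tcp_rot: [0.985, -0.173, 0.0, -0.0]
force: [-0.1, 0.3, 0.4]
finger_gap: 0.085
```

```bash
python3 - <<'E'
from h import *
print(bot.get_state()["tcp_pos"],pl([.519,-.071,.15],-113))
E
```

```text
[0.40024776 0.17961562 0.20039324] (array([197.2, 195. ,  50.4]), array([-1.000e-02, -0.000e+00,  9.302e+01]))
```

Request:
send_rows:
  deltas:
    - [[197, 195, 50, 0, 0, 93, 1], [197, 195, 50, 0, 0, 93, 1], [197, 195, 50, 0, 0, 93, 1], [197, 195, 50, 0, 0, 93, 1], [197, 195, 50, 0, 0, 93, 1], [197, 195, 50, 0, 0, 93, 1], [197, 195, 50, 0, 0, 93, 1], [197, 195, 50, 0, 0, 93, 1], [197, 195, 50, 0, 0, 93, 1], [197, 195, 50, 0, 0, 93, 1], [197, 195, 50, 0, 0, 93, 1]]

```text
time_s: 3.22
tcp_pos: [0.5185, -0.0705, 0.1503]
tcp_rot: [-0.554, 0.833, -0.0, 0.0]
force: [-1.0, -0.4, -0.6]
finger_gap: 0.0853
```

```bash
python3 - <<'E'
from h import *
s=bot.get_state();f=bot.grab_frame("wrist");cv2.imwrite("pics/w1.png",f[:,:,::-1])
print(s["tcp_pos"],yawof(s),s["joint_pos"].round(2),pl([.519,-.071,.06],-113))
print(wproj([.5187,-.0707,.092],s),wproj([*KN,.063],s))
for r in bot.trace("wrist","lever_grip")[:2]: print(r["score"],r["extent"])
m=cv2.inRange(cv2.cvtColor(f,cv2.COLOR_RGB2HSV),(8,180,150),(20,255,255))
E
```

```text
[ 0.51853513 -0.07052127  0.15032513] -112.76992352882633 [-0.36  0.16  1.81 -0.    1.18  1.61] (array([ 0.2, -0.6, 90.3]), array([-0.  , -0.  ,  0.18]))
[319.41111488 255.50979276] [319.46151956 137.86433586]
0.84 [319.4, 188.3, 52.5, 153.4]
```

View pics/w1.png

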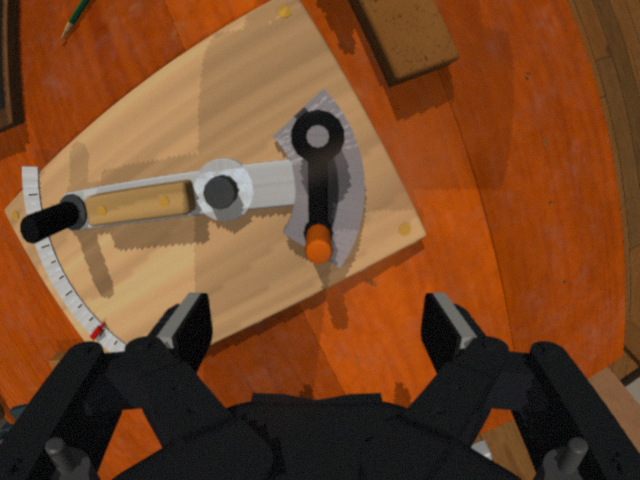

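Request:
send_rows:
  deltas:
    - [[0, -1, 30, 0, 0, 0, 1], [0, -1, 60, 0, 0, 0, 1], [0, -1, 80, 0, 0, 0, 0.5], [0, -1, 90, 0, 0, 0, 0], [0, -1, 90, 0, 0, 0, -0.2], [0, -1, 90, 0, 0, 0, -0.2], [0, -1, 90, 0, 0, 0, -0.2]]

```text
time_s: 4.2
tcp_pos: [0.5201, -0.0714, 0.0612]
tcp_rot: [-0.552, 0.834, -0.001, 0.001]
force: [1.0, -0.4, 0.1]
finger_gap: 0.0339
```

```bash
python3 - <<'E'
from h import *
for i in range(4):
    s=bot.get_state();print(s["time_s"],s["tcp_pos"].round(4),yawof(s),s["force"].round(2),s["torque"].round(3),s["finger_gap"])
    if i<3:f=bot.grab_frame("wrist")
cv2.imwrite("pics/w2.png",f[:,:,::-1])
E
```

```text
4.2 [ 0.5201 -0.0714  0.0612] -112.99283167337892 [ 1.01 -0.37  0.13] [0.001 0.01  0.016] 0.03386906479422737
4.25 [ 0.52   -0.0714  0.0612] -113.00052963351537 [-0.57  0.04 -0.06] [0.044 0.058 0.04 ] 0.03393001012600849
4.3 [ 0.5199 -0.0713  0.061 ] -112.99865348650724 [-0.57  0.01  0.34] [0.018 0.007 0.004] 0.033972171608586246
4.35 [ 0.5198 -0.0713  0.0608] -113.00107818275677 [ 0.09  0.05 -0.44] [ 0.036 -0.051 -0.018] 0.033996014607584335
```

View pics/w2.png

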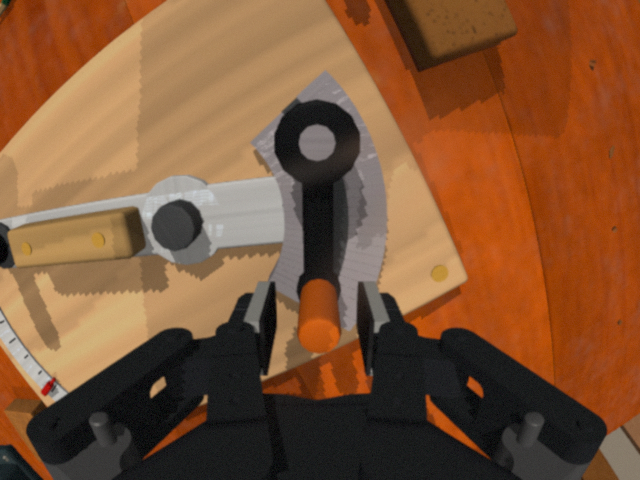

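Request:
send_rows:
  deltas:
    - [[0, 0, 0, 0, 0, 0, -1], [0, 0, 0, 0, 0, 0, -1], [0, 0, 0, 0, 0, 0, -1], [0, 0, 0, 0, 0, 0, -1], [0, 0, 0, 0, 0, 0, -1]]
  squeeze: 50

```text
time_s: 4.97
tcp_pos: [0.5193, -0.0716, 0.0607]
tcp_rot: [-0.552, 0.834, -0.0, -0.0]
force: [-3.7, -2.2, 5.9]
finger_gap: 0.0145
```

```bash
python3 - <<'E'
from h import *
for d in (6,12,18,24,30,36,42): a=np.radians(d);print(d,round(65*np.sin(a),1),round(65*(np.cos(a)-1),1))
s=bot.get_state();print(s["tcp_pos"],yawof(s),s["force"],s["torque"])
E
```

```text
6 6.8 -0.4
12 13.5 -1.4
18 20.1 -3.2
24 26.4 -5.6
30 32.5 -8.7
36 38.2 -12.4
42 43.5 -16.7
[ 0.51933989 -0.0715553   0.060655  ] -113.0012327725502 [-3.72406066 -2.16140298  5.94800872] [-0.38805853  0.5853823   0.0215117 ]
```

Request:
send_rows:
  deltas:
    - [[3.4, -0.1, 0, 0, 0, -3, -1], [10.2, -0.8, 0, 0, 0, -9, -1], [16.8, -2.2, 0, 0, 0, -15, -1], [23.3, -4.3, 0, 0, 0, -21, -1], [29.5, -7.1, 0, 0, 0, -27, -1], [35.4, -10.5, 0, 0, 0, -33, -1], [40.9, -14.5, 0, 0, 0, -39, -1], [43.5, -16.7, 0, 0, 0, -42, -1]]

```text
time_s: 5.98
tcp_pos: [0.5174, -0.1173, 0.0606]
tcp_rot: [0.814, -0.58, -0.001, -0.0]
force: [-5.1, 2.1, 7.9]
finger_gap: 0.0144
```

```bash
python3 - <<'E'
from h import *
s=bot.get_state();y=yawof(s);print(s["tcp_pos"],y,s["force"].round(2),s["torque"].round(2),s["finger_gap"])
d=s["tcp_pos"][:2]-KN;a=np.degrees(np.arctan2(d[1],d[0]));print("lever r",np.hypot(*d),"world",a,"expect",y-90,"joint",np.radians(157.1-a%360))
E
```

```text
[ 0.51741161 -0.11732925  0.06064289] -70.93133281823954 [-5.07  2.14  7.92] [ 0.3   0.68 -0.39] 0.014361368985181247
lever r 0.06515283359819506 world -161.09524418147083 expect -160.93133281823953 joint -0.7296306320255912
```

Request:
send_rows:
  deltas:
    - [[3.4, -0.1, 0, 0, 0, -3, -1], [10.2, -0.8, 0, 0, 0, -9, -1], [16.8, -2.2, 0, 0, 0, -15, -1], [23.3, -4.3, 0, 0, 0, -21, -1], [29.5, -7.1, 0, 0, 0, -27, -1], [35.4, -10.5, 0, 0, 0, -33, -1], [40.9, -14.5, 0, 0, 0, -39, -1], [45.2, -18.3, 0, 0, 0, -44, -1], [45.2, -18.3, 0, 0, 0, -44, -1]]

```text
time_s: 7.1
tcp_pos: [0.5497, -0.1555, 0.0607]
tcp_rot: [0.972, -0.233, -0.0, 0.001]
force: [-4.4, -3.5, 4.5]
finger_gap: 0.0146
```

```bash
python3 - <<'E'
from h import *
s=bot.get_state();y=yawof(s);print(s["tcp_pos"],y,s["force"].round(2),s["torque"].round(2),s["finger_gap"],s["joint_pos"].round(2))
d=s["tcp_pos"][:2]-KN;a=np.degrees(np.arctan2(d[1],d[0]));print("lever r",np.hypot(*d),"world",a,"expect",y-90,"joint",np.radians(157.1-a%360))
E
```

```text
[ 0.54974548 -0.15550631  0.06070643] -26.986590020520236 [-4.45 -3.5   4.51] [-0.55  0.68 -0.16] 0.014559147768215255 [-0.48  0.38  1.73 -0.    1.02 -0.01]
lever r 0.06613335719214167 world -116.30264357527068 expect -116.98659002052024 joint -1.5114089931345918
```

Request:
send_rows:
  deltas:
    - [[0, 0, 0, 0, 0, 0, 0.2], [0, 0, 0, 0, 0, 0, 0.2], [0, 0, 0, 0, 0, 0, 0.3], [0, 0, -50, 0, 0, 0, 0.3], [0, 0, -90, 0, 0, 0, 0.3], [0, 0, -90, 0, 0, 0, 0.3]]

```text
time_s: 7.85
tcp_pos: [0.5523, -0.1555, 0.1543]
tcp_rot: [0.972, -0.233, 0.004, 0.001]
force: [-0.0, 0.2, -0.5]
finger_gap: 0.0555
```

```bash
python3 - <<'E'
from h import *
s=bot.get_state();print(s["tcp_pos"],s["finger_gap"],s["force"],pl([.610,.117,.15],-16.6))
f=bot.grab_frame("top");cv2.imwrite("pics/t2.png",f[:,:,::-1])
E
```

```text
[ 0.55232367 -0.15551885  0.154287  ] 0.055474018175893425 [-0.04861761  0.15540453 -0.52210137] (array([ -72.3, -269. ,    3.8]), array([  0.03,  -0.44, -10.39]))
```

View pics/t2.png

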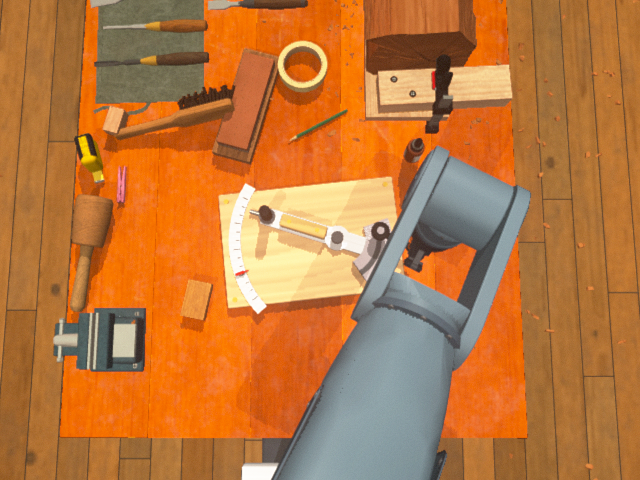

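Request:
send_rows:
  deltas:
    - [[-73, -269, 0, 0, 0, -10.4, 0.3], [-73, -269, 0, 0, 0, -10.4, 0.3], [-73, -269, 0, 0, 0, -10.4, 0.3], [-73, -269, 0, 0, 0, -10.4, 0.3], [-73, -269, 0, 0, 0, -10.4, 0.3], [-73, -269, 0, 0, 0, -10.4, 0.3], [-73, -269, 0, 0, 0, -10.4, 0.3]]

```text
time_s: 8.78
tcp_pos: [0.606, 0.1178, 0.1489]
tcp_rot: [0.99, -0.144, -0.001, 0.0]
force: [0.1, 0.0, -0.3]
finger_gap: 0.0557
```

```bash
python3 - <<'E'
from h import *
s=bot.get_state();f=bot.grab_frame("wrist");cv2.imwrite("pics/w3.png",f[:,:,::-1])
print(s["tcp_pos"],yawof(s),s["joint_pos"].round(2),s["finger_gap"],pl([.610,.117,.043],-16.6))
print(wproj([.6101,.1168,.088],s),wproj([*PV,.03],s))
E
```

```text
[0.60599314 0.11782458 0.14885035] -16.60076808149374 [ 0.    0.36  1.56 -0.    1.22  0.29] 0.05568449705705277 (array([  3.9,  -0.9, 106.2]), array([ 0.05,  0.1 , -0.05]))
[323.70232823 257.0368539 ] [321.28563814 383.89454199]
```

View pics/w3.png

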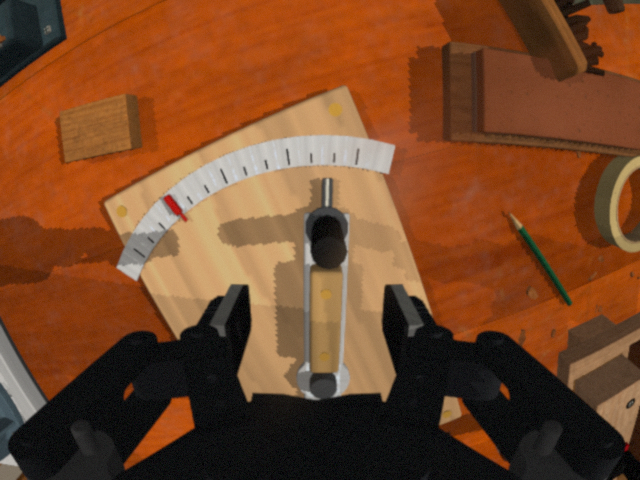

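Request:
send_rows:
  deltas:
    - [[5, -0.5, 30, 0, 0, 0, 0.3], [5, -0.5, 60, 0, 0, 0, 0.3], [5, -0.5, 85, 0, 0, 0, 0.3], [5, -0.5, 105, 0, 0, 0, 0], [5, -0.5, 105, 0, 0, 0, -0.5], [5, -0.5, 105, 0, 0, 0, -1], [5, -0.5, 105, 0, 0, 0, -1], [5, -0.5, 105, 0, 0, 0, -1], [5, -0.5, 105, 0, 0, 0, -1]]
  squeeze: 40

```text
time_s: 9.95
tcp_pos: [0.611, 0.1166, 0.0445]
tcp_rot: [0.99, -0.144, -0.001, 0.001]
force: [0.2, -6.3, -14.6]
finger_gap: 0.0209
```

```bash
python3 - <<'E'
from h import *
s=bot.get_state();f=bot.grab_frame("wrist");cv2.imwrite("pics/w4.png",f[:,:,::-1])
print(s["tcp_pos"],yawof(s),s["finger_gap"],s["force"],s["torque"])
d=s["tcp_pos"][:2]-PV;print(np.hypot(*d),np.arctan2(d[1],d[0])-J[2])
for dl in range(4,41,4): a=np.radians(dl);print(dl,round(-140*np.sin(a),1),round(-140*(np.cos(a)-1),1))
E
```

```text
[0.61097597 0.11657832 0.04447666] -16.598132781458375 0.020913313557861777 [  0.19287553  -6.31294782 -14.64534622] [-0.82372041 -0.16444633  0.05276269]
0.1393442890138327 -0.40567165626223023
4 -9.8 0.3
8 -19.5 1.4
12 -29.1 3.1
16 -38.6 5.4
20 -47.9 8.4
24 -56.9 12.1
28 -65.7 16.4
32 -74.2 21.3
36 -82.3 26.7
40 -90.0 32.8
```

View pics/w4.png

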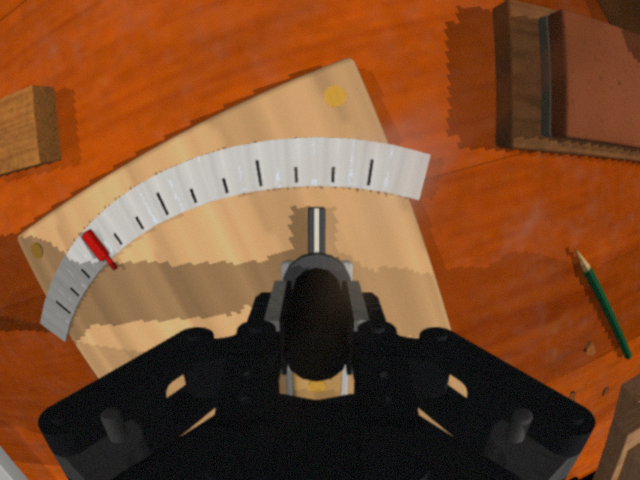

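Request:
send_rows:
  deltas:
    - [[-4.9, 0.1, 0, 0, 0, -2, -1], [-14.6, 0.8, 0, 0, 0, -6, -1], [-24.3, 2.1, 0, 0, 0, -10, -1], [-33.9, 4.2, 0, 0, 0, -14, -1], [-43.3, 6.9, 0, 0, 0, -18, -1], [-52.4, 10.2, 0, 0, 0, -22, -1], [-61.4, 14.2, 0, 0, 0, -26, -1], [-70, 18.7, 0, 0, 0, -30, -1], [-78.3, 23.9, 0, 0, 0, -34, -1], [-82.3, 26.7, 0, 0, 0, -36, -1], [-82.3, 26.7, 0, 0, 0, -36, -1]]

```text
time_s: 11.38
tcp_pos: [0.5243, 0.1142, 0.0445]
tcp_rot: [0.986, 0.169, -0.001, 0.001]
force: [1.3, -7.9, -18.1]
finger_gap: 0.021
```

```bash
python3 - <<'E'
from h import *
s=bot.get_state();f=bot.grab_frame("wrist");cv2.imwrite("pics/w5.png",f[:,:,::-1])
cv2.imwrite("pics/w5z.png",cv2.resize(f[130:290,220:420,::-1],None,fx=3.75,fy=3.75,interpolation=cv2.INTER_CUBIC))
print(s["tcp_pos"],yawof(s),s["finger_gap"],s["force"],s["torque"])
d=s["tcp_pos"][:2]-PV;print(np.hypot(*d),np.arctan2(d[1],d[0])-J[2])
for r in (.15,.165,.176,.179,.185,.195):
  for a in (.235,.245,.255): print(r,a,wproj([*(PV+r*np.array([np.cos(a+J[2]),np.sin(a+J[2])])),.026],s).round(1))
E
```

```text
[0.52430385 0.11418412 0.04450006] 19.43073236938273 0.021049602736280926 [  1.28893755  -7.91358119 -18.08824678] [-1.05846411 -0.36948136  0.04494728]
0.13873434957146863 0.22848940734774525
0.15 0.235 [312.  264.1]
0.15 0.245 [308.7 264.1]
0.15 0.255 [305.5 264.2]
0.165 0.235 [311.7 232.7]
0.165 0.245 [308.  232.8]
0.165 0.255 [304.3 232.8]
0.176 0.235 [311.5 208.7]
0.176 0.245 [307.5 208.7]
0.176 0.255 [303.5 208.8]
0.179 0.235 [311.4 202. ]
0.179 0.245 [307.3 202.1]
0.179 0.255 [303.2 202.2]
0.185 0.235 [311.3 188.5]
0.185 0.245 [307.  188.6]
0.185 0.255 [302.8 188.7]
0.195 0.235 [311.1 165.7]
0.195 0.245 [306.6 165.8]
0.195 0.255 [302.1 165.9]
```

View pics/w5z.png

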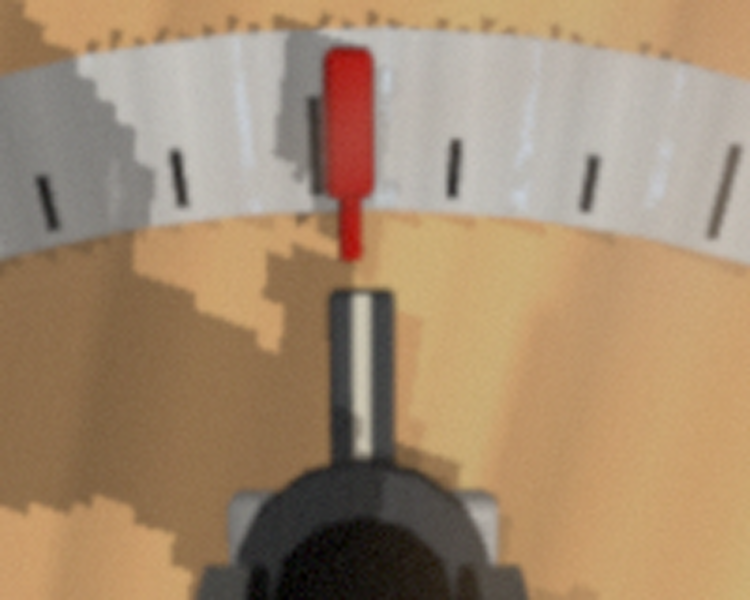

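```bash
cat >> h.py <<'E'
def angs(f,s):
    """fence & mark jig angles from wrist frame"""
    hsv=cv2.cvtColor(f,cv2.COLOR_RGB2HSV)
    red=(cv2.inRange(hsv,(0,150,90),(4,255,255))|cv2.inRange(hsv,(172,150,90),(180,255,255)))>0
    ys,xs=np.nonzero(red)
    c=np.array(wproj([*(PV+.187*np.array([np.cos(.244+J[2]),np.sin(.244+J[2])])),.026],s))
    k=np.hypot(xs-c[0],ys-c[1])<45;xs,ys=xs[k],ys[k]
    P=np.array([watz((x,y),.026,s) for x,y in zip(xs,ys)])-PV
    am=np.arctan2(P[:,1],P[:,0])-J[2];r=np.hypot(*P.T)
    print("red n",len(xs),"r",r.min().round(4),r.max().round(4),"mean ang",am.mean().round(4),"tip",am[r<.183].mean().round(4))
    # pointer: sample across at several radii, dark-edge midpoints & white line peak
    g=cv2.cvtColor(f,cv2.COLOR_RGB2GRAY).astype(np.float32);t=np.arange(-.1,.1,.0005);d=s["tcp_pos"][:2]-PV;a0=np.arctan2(d[1],d[0])-J[2]
    for rr in (.162,.165,.168,.171,.174):
        pts=np.array([wproj([*(PV+rr*np.array([np.cos(a0+q+J[2]),np.sin(a0+q+J[2])])),.026],s) for q in t],np.float32)
        v=cv2.remap(g,pts[:,0].reshape(1,-1),pts[:,1].reshape(1,-1),cv2.INTER_LINEAR)[0]
        m=np.abs(t)<.009*1.2
        k=np.abs(t)<.03;i=np.argmax(np.where(np.abs(t)<.012,v,0))
        w=np.clip(v-v[(np.abs(t-t[i])<.012)].mean(),0,None)*(np.abs(t-t[i])<.010)
        print(rr,"line",(a0+(w*t).sum()/w.sum()).round(4))
E
python3 - <<'E'
from h import *
s=bot.get_state();f=bot.grab_frame("wrist");angs(f,s)
E
```

```text
red n 546 r 0.1808 0.2048 mean ang 0.2314 tip 0.2309
0.162 line 0.2225
0.165 line 0.223
0.168 line 0.2232
0.171 line 0.2234
0.174 line 0.2234
```

Request:
send_rows:
  deltas:
    - [[-0.5, 0, 0, 0, 0, -0.2, -1], [-1.1, 0, 0, 0, 0, -0.45, -1], [-1.1, 0, 0, 0, 0, -0.45, -1], [-1.1, 0, 0, 0, 0, -0.45, -1]]

```text
time_s: 11.98
tcp_pos: [0.5239, 0.114, 0.0445]
tcp_rot: [0.985, 0.172, -0.0, 0.001]
force: [3.9, -7.5, -18.6]
finger_gap: 0.0208
```

```bash
python3 - <<'E'
from h import *
s=bot.get_state();f=bot.grab_frame("wrist");angs(f,s)
cv2.imwrite("pics/w6z.png",cv2.resize(f[130:290,220:420,::-1],None,fx=3.75,fy=3.75,interpolation=cv2.INTER_CUBIC))
print(s["tcp_pos"],s["force"])
E
```

```text
red n 550 r 0.1808 0.2048 mean ang 0.2316 tip 0.2309
0.162 line 0.2262
0.165 line 0.2264
0.168 line 0.2266
0.171 line 0.2267
0.174 line 0.2269
[0.52388007 0.11402251 0.04450609] [  3.87773676  -7.53544674 -18.62336623]
```

View pics/w6z.png

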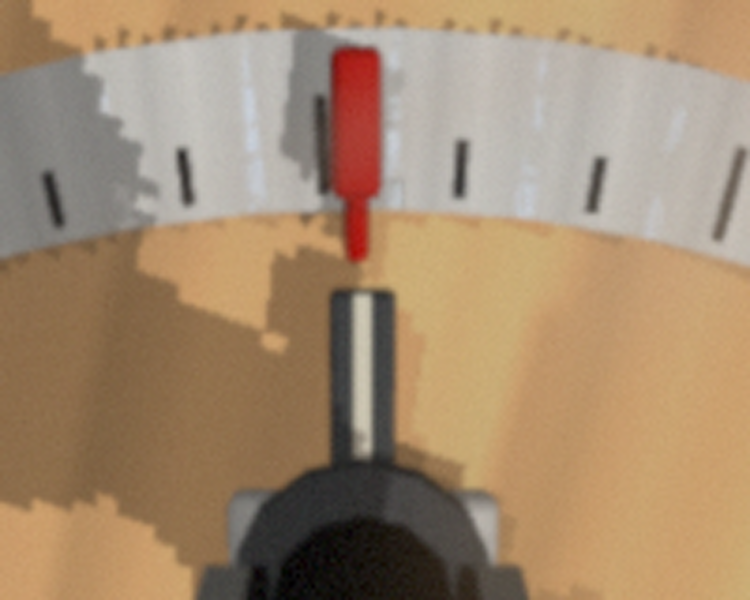

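Request:
send_rows:
  deltas:
    - [[-0.3, 0, 0, 0, 0, -0.1, -1], [-0.6, 0, 0, 0, 0, -0.23, -1], [-0.6, 0, 0, 0, 0, -0.23, -1], [-0.6, 0, 0, 0, 0, -0.23, -1]]

```text
time_s: 12.52
tcp_pos: [0.5234, 0.1138, 0.0445]
tcp_rot: [0.985, 0.174, -0.0, 0.001]
force: [3.8, -6.2, -19.9]
finger_gap: 0.0211
```

```bash
python3 - <<'E'
from h import *
s=bot.get_state();f=bot.grab_frame("wrist");angs(f,s)
cv2.imwrite("pics/w7z.png",cv2.resize(f[130:290,220:420,::-1],None,fx=3.75,fy=3.75,interpolation=cv2.INTER_CUBIC))
print(s["tcp_pos"],s["force"])
E
```

```text
red n 535 r 0.1808 0.2048 mean ang 0.2316 tip 0.2313
0.162 line 0.2302
0.165 line 0.2303
0.168 line 0.2305
0.171 line 0.2307
0.174 line 0.2309
[0.52335942 0.11383161 0.04450392] [  3.78775182  -6.24110822 -19.91443587]
```

View pics/w7z.png

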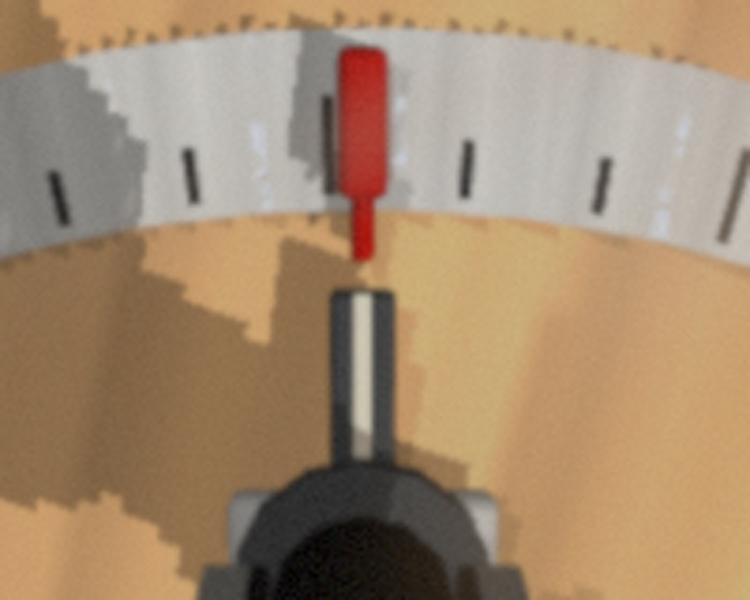

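Request:
send_rows:
  deltas:
    - [[0, 0, 0, 0, 0, 0, -0.3], [0, 0, 0, 0, 0, 0, 0], [0, 0, 0, 0, 0, 0, 0.3], [0, 0, 0, 0, 0, 0, 0.3]]

```text
time_s: 13.08
tcp_pos: [0.5242, 0.1149, 0.0459]
tcp_rot: [0.985, 0.174, 0.001, 0.0]
force: [-0.4, -0.2, -0.7]
finger_gap: 0.0557
```

```bash
python3 - <<'E'
from h import *
s=bot.get_state();f=bot.grab_frame("wrist");angs(f,s)
cv2.imwrite("pics/w8z.png",cv2.resize(f[130:290,220:420,::-1],None,fx=3.75,fy=3.75,interpolation=cv2.INTER_CUBIC))
print(s["tcp_pos"],s["force"],s["finger_gap"])
E
```

```text
red n 534 r 0.1808 0.2047 mean ang 0.2318 tip 0.2312
0.162 line 0.2301
0.165 line 0.2303
0.168 line 0.2306
0.171 line 0.231
0.174 line 0.2294
[0.52421812 0.11494275 0.04594095] [-0.42501631 -0.19892471 -0.69958124] 0.05569014545208617
```

View pics/w8z.png

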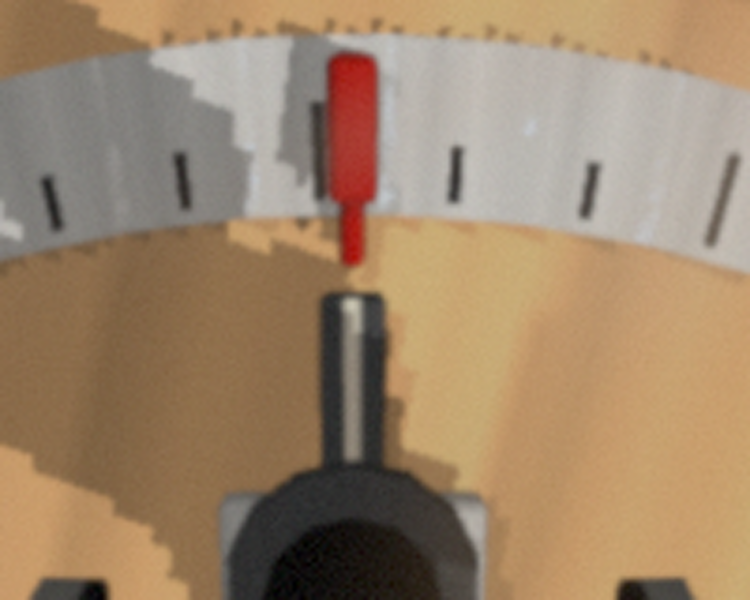

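Request:
send_rows:
  deltas:
    - [[0, 0, -40, 0, 0, 0, 0.3], [0, 0, -90, 0, 0, 0, 0.3], [0, 0, -104, 0, 0, 0, 0.3]]

```text
time_s: 13.5
tcp_pos: [0.526, 0.1148, 0.153]
tcp_rot: [0.985, 0.174, 0.003, 0.001]
force: [0.2, 0.2, -1.1]
finger_gap: 0.056
```

```bash
python3 - <<'E'
from h import *
s=bot.get_state();print(s["tcp_pos"],pl([.5505,-.1545,.15],-27))
E
```

```text
[0.52596204 0.11481937 0.15300489] (array([-69.4, 261.4,   3.1]), array([-3.000e-02, -3.700e-01,  4.708e+01]))
```

Request:
send_rows:
  deltas:
    - [[-69, 261, 0, 0, 0, 47, 0.3], [-69, 261, 0, 0, 0, 47, 0.3], [-69, 261, 0, 0, 0, 47, 0.3], [-69, 261, 0, 0, 0, 47, 0.3], [-69, 261, 0, 0, 0, 47, 0.3], [-69, 261, 0, 0, 0, 47, 0.3], [-69, 261, 0, 0, 0, 47, 0.3]]

```text
time_s: 14.38
tcp_pos: [0.548, -0.153, 0.1486]
tcp_rot: [0.973, -0.232, -0.001, -0.0]
force: [-0.2, -0.6, 1.1]
finger_gap: 0.0551
```

```bash
python3 - <<'E'
from h import *
s=bot.get_state();f=bot.grab_frame("wrist");cv2.imwrite("pics/w9.png",f[:,:,::-1])
print(s["tcp_pos"],yawof(s),pl([.550,-.1545,.061],-27))
a=np.radians(-116.6);print(wproj([*(KN+.065*np.array([np.cos(a),np.sin(a)])),.092],s),wproj([*KN,.063],s))
f=bot.grab_frame("top");cv2.imwrite("pics/t9.png",f[:,:,::-1])
E
```

```text
[ 0.54801295 -0.15296665  0.14858766] -26.82922717158763 (array([ 2.6,  0.8, 87.8]), array([-0.02,  0.07,  0.2 ]))
[320.97840421 260.543254  ] [320.27912663 142.73440282]
```

View pics/w9.png

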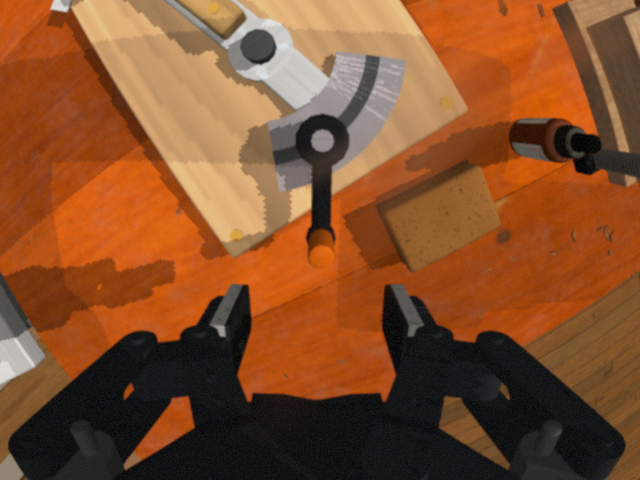

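Request:
send_rows:
  deltas:
    - [[2.5, 0, 30, 0, 0, 0, 0.3], [2.5, 0, 65, 0, 0, 0, 0.3], [2.5, 0, 88, 0, 0, 0, 0], [2.5, 0, 88, 0, 0, 0, -0.3], [2.5, 0, 88, 0, 0, 0, -1], [2.5, 0, 88, 0, 0, 0, -1], [2.5, 0, 88, 0, 0, 0, -1], [2.5, 0, 88, 0, 0, 0, -1]]
  squeeze: 50

```text
time_s: 15.48
tcp_pos: [0.551, -0.1546, 0.0621]
tcp_rot: [0.973, -0.233, 0.0, -0.0]
force: [-1.9, 5.4, 2.8]
finger_gap: 0.0147
```

```bash
cat >> h.py <<'E'
def lev(n=8,cam=True):
    F=[];T=[]
    for i in range(n):
        s=bot.get_state();F.append(s["force"]);T.append(s["torque"])
        if i<n-1: bot.grab_frame("wrist")
    F=np.array(F);y=yawof(s);d=s["tcp_pos"][:2]-KN;a=np.arctan2(d[1],d[0]);u=np.array([np.cos(a),np.sin(a)]);cw=np.array([u[1],-u[0]])
    # push on lever in tightening (cw) dir = -(force on tool).cw
    p=-(F[:,:2]@cw);q=-(F[:,:2]@u)
    print("t",round(s["time_s"],2),"r",np.hypot(*d).round(4),"joint",round(np.radians(157.1)-a%(2*np.pi),4),"yawjoint",round(np.radians(157.1-(y-90)%360),4),"push",p.round(2),"mean",p.mean().round(2),"rad",q.mean().round(2),"z",F[:,2].mean().round(1),"tz",np.mean(T,0).round(2),"gap",round(s["finger_gap"],4))
E
python3 - <<'E'
from h import *
lev(6)
for dl in (3,6,9,12,15,18,21,24): a=np.radians(dl);print(dl,round(-65*np.sin(a),1),round(65*(np.cos(a)-1),1))
E
```

```text
t 15.72 r 0.0648 joint -1.5221 yawjoint -1.5007 push [-4.05 -4.35 -3.79 -3.97 -4.68 -4.23] mean -4.18 rad 4.33 z 2.5 tz [0.82 0.26 0.04] gap 0.0141
3 -3.4 -0.1
6 -6.8 -0.4
9 -10.2 -0.8
12 -13.5 -1.4
15 -16.8 -2.2
18 -20.1 -3.2
21 -23.3 -4.3
24 -26.4 -5.6
```

Request:
send_rows:
  deltas:
    - [[-1.7, 0, 0, 0, 0, 1.5, -1], [-3.4, -0.1, 0, 0, 0, 3, -1], [-5.1, -0.2, 0, 0, 0, 4.5, -1], [-6.8, -0.4, 0, 0, 0, 6, -1]]

```text
time_s: 16.23
tcp_pos: [0.5466, -0.1521, 0.0622]
tcp_rot: [0.959, -0.284, 0.002, 0.0]
force: [4.3, 2.3, -2.9]
finger_gap: 0.0146
```

```bash
python3 - <<'E'
from h import *
lev(6)
E
```

```text
t 16.48 r 0.0647 joint -1.4418 yawjoint -1.3958 push [2.57 2.29 2.31 1.79 2.07 2.46] mean 2.25 rad 4.72 z -2.8 tz [ 0.5  -0.64  0.35] gap 0.0144
```

```bash
cat >> h.py <<'E'
def lev2(n=4):
    E=[]
    for i in range(n):
        s=bot.get_state();d=s["tcp_pos"][:2]-KN
        M=-(d[0]*s["force"][1]-d[1]*s["force"][0]+s["torque"][2]);E.append(-M/.065)
        if i<n-1: bot.grab_frame("wrist")
    y=yawof(s);a=np.arctan2(d[1],d[0])
    print("t",round(s["time_s"],2),"r",np.hypot(*d).round(4),"joint",round(np.radians(157.1)-a%(2*np.pi),4),"yawjoint",round(np.radians(157.1-(y-90)%360),4),"eqpush",np.round(E,2),"mean",np.mean(E).round(2),"tz",s["torque"][2].round(2))
E
python3 - <<'E'
from h import *
lev2()
E
```

```text
t 16.62 r 0.0647 joint -1.4425 yawjoint -1.3958 eqpush [7.39 8.05 6.7  7.8 ] mean 7.49 tz 0.37
```

Request:
send_rows:
  deltas:
    - [[-1.7, 0, 0, 0, 0, 1.5, -1], [-3.4, -0.1, 0, 0, 0, 3, -1], [-5.1, -0.2, 0, 0, 0, 4.5, -1]]

```text
time_s: 17.0
tcp_pos: [0.5424, -0.1494, 0.0621]
tcp_rot: [0.947, -0.321, 0.002, 0.0]
force: [4.9, 1.8, -3.9]
finger_gap: 0.0145
```

```bash
python3 - <<'E'
from h import *
lev2(5)
E
```

```text
t 17.2 r 0.0646 joint -1.364 yawjoint -1.3174 eqpush [9.28 7.92 7.4  6.78 7.16] mean 7.71 tz 0.31
```

Request:
send_rows:
  deltas:
    - [[-1.7, 0, 0, 0, 0, 1.5, -1], [-3.4, -0.1, 0, 0, 0, 3, -1], [-5.1, -0.2, 0, 0, 0, 4.5, -1], [-6.8, -0.4, 0, 0, 0, 6, -1]]

```text
time_s: 17.7
tcp_pos: [0.5371, -0.1451, 0.0621]
tcp_rot: [0.929, -0.37, 0.002, 0.0]
force: [4.8, 0.7, -3.8]
finger_gap: 0.0145
```

```bash
python3 - <<'E'
from h import *
lev2(8)
E
```

```text
t 18.05 r 0.0644 joint -1.2589 yawjoint -1.2126 eqpush [10.5   6.97  8.33  7.65  7.64  8.61  7.71  9.01] mean 8.3 tz 0.36
```

Request:
send_rows:
  deltas:
    - [[-1.7, 0, 0, 0, 0, 1.5, -1], [-3.4, -0.1, 0, 0, 0, 3, -1], [-5.1, -0.2, 0, 0, 0, 4.5, -1], [-6.8, -0.4, 0, 0, 0, 6, -1]]

```text
time_s: 18.55
tcp_pos: [0.5322, -0.1403, 0.0621]
tcp_rot: [0.908, -0.418, 0.002, 0.0]
force: [5.5, -0.5, -2.1]
finger_gap: 0.0142
```

```bash
python3 - <<'E'
from h import *
lev2(8)
E
```

```text
t 18.9 r 0.0643 joint -1.1524 yawjoint -1.1078 eqpush [9.55 6.41 7.78 7.91 7.25 7.47 8.72 7.79] mean 7.86 tz 0.28
```

Request:
send_rows:
  deltas:
    - [[-1.7, 0, 0, 0, 0, 1.5, -1], [-3.4, -0.1, 0, 0, 0, 3, -1], [-5.1, -0.2, 0, 0, 0, 4.5, -1], [-6.8, -0.4, 0, 0, 0, 6, -1]]

```text
time_s: 19.4
tcp_pos: [0.528, -0.135, 0.0621]
tcp_rot: [0.885, -0.465, 0.002, 0.0]
force: [5.0, -1.3, -1.7]
finger_gap: 0.0145
```

```bash
python3 - <<'E'
from h import *
lev2(8)
E
```

```text
t 19.75 r 0.0641 joint -1.0455 yawjoint -1.0032 eqpush [9.15 8.47 7.9  8.26 6.71 8.28 7.07 8.26] mean 8.01 tz 0.27
```

Request:
send_rows:
  deltas:
    - [[-1.7, 0.1, 0, 0, 0, 1.5, -1], [-3.4, 0.1, 0, 0, 0, 3, -1], [-5.1, 0.1, 0, 0, 0, 4.5, -1], [-6.8, 0, 0, 0, 0, 6, -1]]

```text
time_s: 20.25
tcp_pos: [0.5243, -0.1293, 0.0621]
tcp_rot: [0.86, -0.511, 0.002, -0.0]
force: [7.0, -0.6, -1.7]
finger_gap: 0.0146
```

```bash
python3 - <<'E'
from h import *
lev2(8)
E
```

```text
t 20.6 r 0.064 joint -0.9402 yawjoint -0.8984 eqpush [10.57  7.7   7.31  9.22  8.68  7.94  7.09  7.36] mean 8.23 tz 0.27
```

Request:
send_rows:
  deltas:
    - [[-1.7, 0.1, 0, 0, 0, 1.5, -1], [-3.4, 0.1, 0, 0, 0, 3, -1], [-5.1, 0.1, 0, 0, 0, 4.5, -1], [-6.8, 0, 0, 0, 0, 6, -1]]

```text
time_s: 21.1
tcp_pos: [0.5213, -0.1234, 0.0621]
tcp_rot: [0.832, -0.555, 0.002, -0.0]
force: [8.5, -1.8, -2.4]
finger_gap: 0.0144
```

```bash
python3 - <<'E'
from h import *
lev2(8)
E
```

```text
t 21.45 r 0.0639 joint -0.8382 yawjoint -0.7937 eqpush [12.34  9.57  9.96  8.46  8.87  8.57  8.77  8.99] mean 9.44 tz 0.29
```

Request:
send_rows:
  deltas:
    - [[-1.7, 0.1, 0, 0, 0, 1.5, -1], [-3.4, 0.1, 0, 0, 0, 3, -1], [-5.1, 0.1, 0, 0, 0, 4.5, -1], [-6.8, 0, 0, 0, 0, 6, -1]]

```text
time_s: 21.95
tcp_pos: [0.5189, -0.1174, 0.0621]
tcp_rot: [0.801, -0.598, 0.002, -0.0]
force: [8.5, -1.7, -3.0]
finger_gap: 0.0141
```

```bash
python3 - <<'E'
from h import *
lev2(8)
E
```

```text
t 22.3 r 0.0637 joint -0.736 yawjoint -0.6891 eqpush [11.83  9.61 10.29  8.9  10.01  9.7   9.69  9.99] mean 10.0 tz 0.37
```

Request:
send_rows:
  deltas:
    - [[-1.7, 0.1, 0, 0, 0, 1.5, -1], [-3.4, 0.2, 0, 0, 0, 3, -1], [-5.1, 0.2, 0, 0, 0, 4.5, -1], [-6.8, 0.2, 0, 0, 0, 6, -1]]

```text
time_s: 22.8
tcp_pos: [0.5172, -0.1111, 0.0621]
tcp_rot: [0.769, -0.639, 0.003, -0.001]
force: [10.2, -4.0, -5.8]
finger_gap: 0.0148
```

```bash
python3 - <<'E'
from h import *
lev2(8)
E
```

```text
t 23.15 r 0.0636 joint -0.6343 yawjoint -0.5844 eqpush [14.77 11.34 11.32 10.49 10.27 10.21 10.99 11.19] mean 11.32 tz 0.41
```

Request:
send_rows:
  deltas:
    - [[-1.7, 0.1, 0, 0, 0, 1.5, -1], [-3.4, 0.2, 0, 0, 0, 3, -1], [-5.1, 0.2, 0, 0, 0, 4.5, -1]]

```text
time_s: 23.52
tcp_pos: [0.5163, -0.1063, 0.0621]
tcp_rot: [0.743, -0.669, 0.003, -0.001]
force: [11.0, -3.8, -7.2]
finger_gap: 0.0145
```

```bash
python3 - <<'E'
from h import *
lev2(10)
E
```

```text
t 23.98 r 0.0636 joint -0.5579 yawjoint -0.5059 eqpush [13.98 12.62 10.88 11.13 11.54 11.83 11.7  12.92 10.11 10.99] mean 11.77 tz 0.44
```

Request:
send_rows:
  deltas:
    - [[-1.5, 0.1, 0, 0, 0, 1.3, -1], [-3, 0.2, 0, 0, 0, 2.6, -1], [-4.3, 0.2, 0, 0, 0, 3.8, -1]]

```text
time_s: 24.35
tcp_pos: [0.5159, -0.1023, 0.0622]
tcp_rot: [0.721, -0.693, 0.003, -0.001]
force: [12.1, -4.4, -8.6]
finger_gap: 0.0145
```

```bash
python3 - <<'E'
from h import *
lev2(12)
E
```

```text
t 24.9 r 0.0635 joint -0.4939 yawjoint -0.4397 eqpush [14.99 13.2  13.42 13.03 11.92 13.27 12.39 12.6  11.38 12.79 11.63 11.8 ] mean 12.7 tz 0.47
```

Request:
send_rows:
  deltas:
    - [[0.6, 0, 0, 0, 0, -1.2, -1], [0.8, 0, 0, 0, 0, -2, -1]]

```text
time_s: 25.15
tcp_pos: [0.5158, -0.1023, 0.0621]
tcp_rot: [0.733, -0.68, 0.003, -0.001]
force: [11.5, -0.1, -7.1]
finger_gap: 0.0145
```

```bash
python3 - <<'E'
from h import *
lev2(3);lev(3)
E
```

```text
t 25.25 r 0.0635 joint -0.4947 yawjoint -0.4738 eqpush [2.31 3.57 3.32] mean 3.07 tz 0.13
t 25.35 r 0.0635 joint -0.4948 yawjoint -0.4736 push [1.33 1.82 2.28] mean 1.81 rad 11.61 z -6.6 tz [-0.08 -1.79  0.15] gap 0.0144
```

Request:
send_rows:
  deltas:
    - [[0.3, 0, 0, 0, 0, -0.5, -0.3], [0.3, 0, 0, 0, 0, -0.5, 0], [0.3, 0, 0, 0, 0, -0.5, 0.3], [0.3, 0, 0, 0, 0, -0.5, 0.3], [0.3, 0, -40, 0, 0, -0.5, 0.3], [0.3, 0, -90, 0, 0, -0.5, 0.3], [0.3, 0, -120, 0, 0, -0.5, 0.3], [0.3, 0, -120, 0, 0, -0.5, 0.3]]

```text
time_s: 26.35
tcp_pos: [0.5149, -0.1023, 0.1842]
tcp_rot: [0.736, -0.677, 0.003, -0.001]
force: [0.5, 0.8, -0.3]
finger_gap: 0.0555
```

```bash
python3 - <<'E'
from h import *
s=bot.get_state();f=bot.grab_frame("wrist");cv2.imwrite("pics/w10.png",f[:,:,::-1])
print(s["tcp_pos"],s["force"],yawof(s))
hsv=cv2.cvtColor(f,cv2.COLOR_RGB2HSV)
for a in (-.44,-.47,-.494,-.52,-.55):
    w=np.radians(157.1)-a;print(a,wproj([*(KN+.065*np.array([np.cos(w),np.sin(w)])),.092],s).round(1))
print(wproj([*KN,.063],s), pl([.45,-.25,.25],-67))
E
```

```text
[ 0.51486766 -0.10232     0.18423043] [ 0.54615602  0.76835402 -0.2679633 ] -85.22536243559144
-0.44 [312.9 241.5]
-0.47 [315.8 241.6]
-0.494 [318.2 241.6]
-0.52 [320.7 241.6]
-0.55 [323.7 241.4]
[316.89480357 140.90776046] (array([142.5,  75.6, -67.8]), array([ -0.1 ,  -0.08, -18.23]))
```

View pics/w10.png

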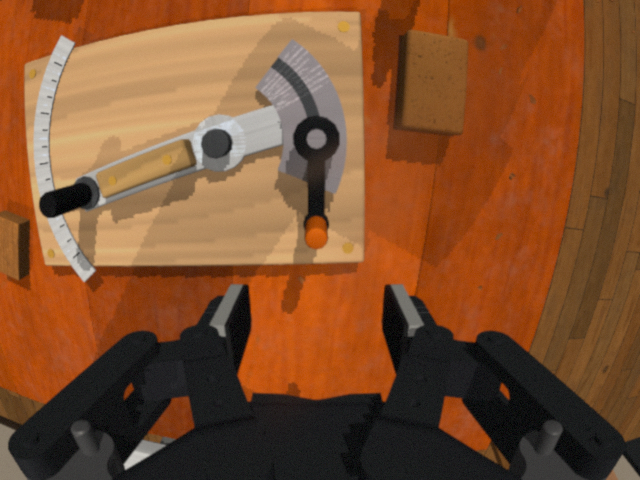

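```bash
python3 - <<'E'
from h import *
print(pl([.524,.115,.15],20))
E
```

```text
(array([-215.2,  -28.3,   32. ]), array([-2.0000e-02, -1.4000e-01, -1.0523e+02]))
```

Request:
send_rows:
  deltas:
    - [[-215, -28, 32, 0, 0, -105, 0.3], [-215, -28, 32, 0, 0, -105, 0.3], [-215, -28, 32, 0, 0, -105, 0.3], [-215, -28, 32, 0, 0, -105, 0.3], [-215, -28, 32, 0, 0, -105, 0.3], [-215, -28, 32, 0, 0, -105, 0.3], [-215, -28, 32, 0, 0, -105, 0.3], [-215, -28, 32, 0, 0, -105, 0.3], [-215, -28, 32, 0, 0, -105, 0.3], [-215, -28, 32, 0, 0, -105, 0.3], [-215, -28, 32, 0, 0, -105, 0.3], [-215, -28, 32, 0, 0, -105, 0.3]]

```text
time_s: 27.9
tcp_pos: [0.5224, 0.115, 0.1482]
tcp_rot: [0.985, 0.17, -0.001, -0.0]
force: [0.6, 1.1, 0.4]
finger_gap: 0.0554
```

```bash
python3 - <<'E'
from h import *
s=bot.get_state();f=bot.grab_frame("wrist");angs(f,s);print(s["tcp_pos"],s["force"])
cv2.imwrite("pics/w11z.png",cv2.resize(f[110:270,220:420,::-1],None,fx=3.75,fy=3.75,interpolation=cv2.INTER_CUBIC))
E
```

```text
red n 174 r 0.181 0.2046 mean ang 0.2329 tip 0.2315
0.162 line 0.2304
0.165 line 0.2306
0.168 line 0.2305
0.171 line 0.2307
0.174 line 0.2308
[0.5224421  0.11499491 0.14824079] [0.62733846 1.10861347 0.39345673]
```

View pics/w11z.png

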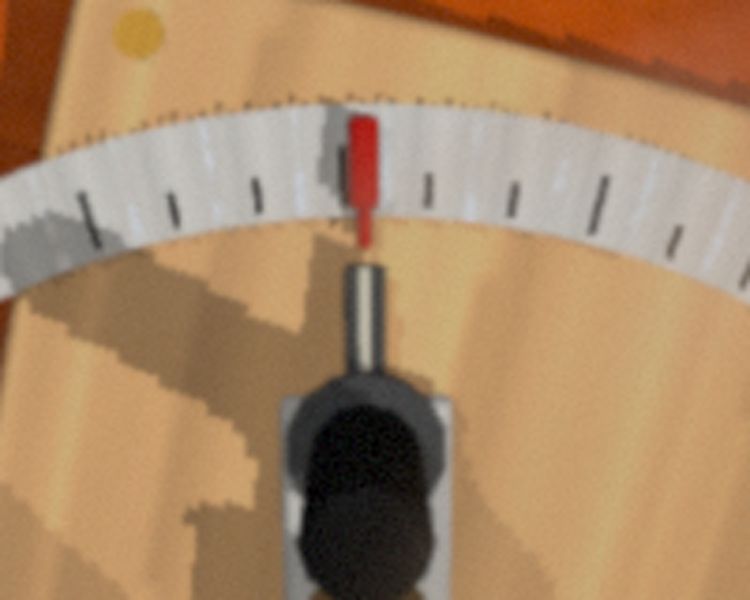

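Request:
send_rows:
  deltas:
    - [[0, 0, -30, 0, 0, 0, 0.3], [0, 0, -60, 0, 0, 0, 0.3], [0, 0, -60, 0, 0, 0, 0.3], [0, 0, -60, 0, 0, 0, 0.3]]

```text
time_s: 28.45
tcp_pos: [0.5227, 0.115, 0.2084]
tcp_rot: [0.985, 0.171, -0.001, -0.0]
force: [-0.5, 0.3, -0.7]
finger_gap: 0.0552
```

```bash
python3 - <<'E'
from h import *
s=bot.get_state();f=bot.grab_frame("wrist");angs(f,s);print(s["tcp_pos"],s["force"].round(1))
bot.sign_off()
E
```

```text
red n 123 r 0.182 0.2039 mean ang 0.2315 tip 0.2306
0.162 line 0.2302
0.165 line 0.2303
0.168 line 0.2303
0.171 line 0.2304
0.174 line 0.2306
[0.52266467 0.11500952 0.20844189] [-0.5  0.3 -0.7]
the job is handed in; nothing more can be done
```

The fence is reset to the red mark and clamped again, and the job was handed in at about 28.5 s.

- **Slackening:** I turned the lever to about -1.5 rad, which is slack at every fence angle.
- **Fence angle:** I swung the fence by its handle from about -0.41 rad to the mark. After clamping, the last wrist views put the pointer line within about 0.001 rad of the tab.
- **Tightening:** I went in small steps, reading the push at the grip. The slack push was about 7.7 N and the bite came at about -0.97 rad. I stopped at about -0.49 rad with a push of 12.5 N, which is 4.5 to 4.8 N above slack, so the pad should press with about 37 N. The lever did not move when I released it.

**Checks that disagreed or were less certain:**
- My first estimate of the mark from the top camera was 0.244 rad, against 0.231 rad from the wrist camera. I set the fence by comparing pointer and tab in the same wrist picture, so that offset does not matter.
- The push includes the twist the gripper put on the grip. Readings taken while moving were about 2 N higher than those at rest, in both the slack and the tight state, and single readings scattered by about 0.6 N.
- I did not measure the positions of the things round the jig again. The arm stayed clear of them, and the sanding block and offcut look unmoved in the last wide wrist picture.

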